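# Milk pan off its hook, upside down on the drying peg

### The job

The long-handled steel milk pan was hung on the hook rail still wet. Lift it up and off its hook, turn it over and set it down gently, mouth down over the empty middle peg of the drying rack, so that its rim lies flat on the rack, and let go of it. Leave the other two hung utensils on their hooks and the two glasses standing where they are on the rack.

Things in the scene. Friction and masses are not known exactly. Their poses are not given: they have to be found in the camera images.
- milk_pan: Straight-sided steel milk pan, the largest vessel of the three utensils on the rail (any hook), 0.18-0.29 kg. Origin: middle of the wire at the outer end of its handle's loop, in the hook. +z: along the handle from pan to loop (up as it hangs), +x: the way the mouth faces (as it hangs level, away from the robot), y across the handle. The mouth's centre is at (47, 0, -198) mm. Hangs freely.
- pan_mouth (a point): Centre of the milk pan's mouth, in the rim's plane; axes as the pan's. The pan is 76 mm wide outside, 71 mm inside, 74 mm deep outside, 71 mm inside, its bottom 74 mm from here along -x.
- pan_grip (a point): Point in the middle of the milk pan's straight flat steel handle, 36 mm from the pan's wall, 74 mm from the pan's axis, 36 mm behind the rim's plane; good to pinch across the 16 mm width (7 mm thick). The handle stands square to the wall, 114 mm long, then a 46 mm wire loop (wire 4.4 mm, opening 20 by 41 mm). Axes as the pan's.
- rail: Free-standing hook rail, fixed to the counter: a bar 12 mm thick along its own y, 355 mm high, on two posts 340 mm apart. Origin on the counter under the middle of the bar; the hooks point to its own -x (towards the robot).
- hook0 (a point): Where a loop rests in the hook at rail y = -108 mm: top of the 5 mm wire, 27 mm in front of the bar, 317 mm above the counter. The hook's level part ends 9 mm in front of this point; its tip is 22 mm in front and 14 mm higher. A loop must rise by 17 to 32 mm before it is drawn forward off the tip.
- hook1 (a point): The same point of the middle hook.
- hook2 (a point): The same point of the hook at rail y = +108 mm.
- rack: Drying rack, fixed to the counter: a birch slat deck (110 by 350 mm, long side along its own y, top face 88 mm above the counter) over an aluminium drip tray (150 by 370 mm, 12 mm high). Three upright dowel pegs, 20 mm thick and 53 mm high above the deck, stand in a row along y at -112, 0 and +112 mm. Origin on the counter under the middle peg; its -x side faces the robot.
- free_peg (a point): Foot of the empty middle peg: on its axis, in the deck's top face; axes as the rack's.
- glass_tall: Drinking glass standing upside down on the rack's peg at y = -112 mm, 66 mm wide at its rim, 115 mm high. Origin: centre of its rim, on the deck.
- glass_short: Drinking glass standing upside down on the rack's peg at y = +112 mm, 72 mm wide at its rim, 85 mm high. Origin: centre of its rim, on the deck.
- ladle: Steel ladle hanging on the rail by a wire loop like the pan's; bowl 80 mm wide, its mouth up. Origin: the loop's outer end, in the hook.
- measure: Small steel measuring cup (49 mm wide, 34 mm deep) with a flat handle, hanging on the rail by a wire loop like the pan's. Origin: the loop's outer end, in the hook.
Not all that is in view belongs to the job. What is shaped like the milk_pan but purple, red or turquoise is not meant.

How it is judged (in metres and radians):
On the way:
1. the milk pan has been lifted off its hook and carried clear of the rail (distance of milk_pan from where it was at the start of the episode above 0.08 m), for 0.1 s.
At the end, for the whole second after the job is handed in: The pan is upside down (6 deg) over the middle peg, mouth centre within 30 mm of its axis, rim on the deck (4 mm), still and released; ladle and measuring cup hang on their hooks (moved under 40 mm), the glasses stand on the rack (moved under 15 mm) (angle between milk_pan's own x axis and vertical above 3.04 rad and horizontal distance between pan_mouth and free_peg below 0.03 m and z of pan_mouth in the frame of free_peg between -0.004 and 0.004 m and linear speed of milk_pan below 0.02 m/s and contact force between the fingers and milk_pan below 0.05 N and distance of each of glass_tall, glass_short from where it was at the start of the episode below 0.015 m and distance of each of ladle, measure from where it was at the start of the episode below 0.04 m); the robot touches nothing.
It fails at once if the pan is dropped or banged onto the rack (contact over 45 N) (contact force between milk_pan and rack above 45 N).
It fails at once if the ladle or the measuring cup is knocked off its hook (distance of any of ladle, measure from where it was at the start of the episode above 0.06 m).
It fails at once if a glass on the rack is knocked over or off its peg (angle between any of glass_tall, glass_short's own z axis and vertical above 0.5 rad).
It also fails if it takes over 58 s, if anything falls off the work surface, if the arm or the gripper's body presses on something with over 40 N, if the wrist force passes 120 N, or if a joint passes its speed limit or range.

### The arm

A 6-joint arm with a two-finger parallel gripper is mounted at the origin on the work surface. World frame = base frame: x ahead of the robot, y to its left, z up, the work surface at z = 0. Lengths are in m, angles in degrees, forces in N, time in s.
With the tool pointing down it reaches from about 0.3 to 0.75 m from the base axis. Payload 8.5 kg.
Tool frame: the origin (TCP) lies on the centre line of the jaws, within the pads' length; the fingertips stand 14 mm ahead of it and the grasp point (between the pads) lies 5 mm behind it; z points along the fingers, x is the direction in which the jaws open and shut, and the axes are right-handed (so a half turn about z gives the same grasp; the last joint's range is limited). The gripper opens to 85 mm and grips with 20 to 120 N. Pads are 22 mm wide; open, the fingers measure 114 mm over their backs; the gripper's body (76 mm by 85 mm) begins 54 mm behind the grasp point. The pads swing forward as they close: fully open they stand 13 mm farther back than shut.
Start: joints at [-82.695, 21.807, 74.336, -0, 83.858, -12.336], TCP at [0.185, -0.518, 0.245] pointing down, gripper open.
Joint ranges: [-178.18, 178.18], [-50.72, 133.34], [12.68, 142.11], [-81.47, 261.47], [9.98, 163.14], [-165.26, 165.26]. Speed limits (degrees/s): [136.94, 136.94, 180, 180, 180, 180].

### API

Orientations are given as a 3x3 rotation matrix whose columns are the frame's x, y, z axes.
In Python, from rig import * gives the robot as it stands.
- The arm moves only by the shell command python3 -m crank 'ROWS' [FORCE]. ROWS is JSON, one flat list of numbers, 7 for each row, row after row: the turn, a rotation vector about the world's x, y, z in rad, then the shift along the world's x, y, z in m, then the opening in per cent of the stroke, from 0 (shut) to 100 (fully open). A call has 1 to 20 rows; each row shifts and turns the commanded pose from where the row before left it; what a row does not reach is not made up. A row lasts 1/10 s, in which the tool goes at most 50 mm and 8.59 degrees, less where a joint would pass 70% of its speed; a pose out of reach is approached as far as the arm can. A call is refused whole if a number of a shift passes 0.05 or a number of a turn 0.15, either way. A call with a gripper value outside its range is refused whole. The fingers move at their own pace and stop on an object; FORCE is the grip in N (left out, the last holds). Time passes only in rows, so rows that do not move let the fingers close. It gives the time, the measured TCP pose, the force and the opening at its end, in the units of the state.
- observe(): the state, without advancing time (a new reading comes with each control period).
- get_image(name): name is "side" or "top"; returns a dict with "frame" (420x560x3 uint8, red, green, blue), "fov_y" (degrees; the focal length in pixels is half the picture's height over the tangent of half this angle, whatever the lens; pixels are square), "cx", "cy" (the principal point, pixels), "world_to_cam" (4x4, takes a point from world to camera coordinates). Camera axes: x right, y up, looking along -z (the intrinsics and any distortion apply to the point x, -y, -z); pixel columns grow to the right and rows downward; lengths in m; the calibration is good to about 2 mm. A picture is of the moment at which its call begins. There is no depth.
- close_job(): hands the job in, once; it reports no verdict.
The state is a dict: "time_s": time; "q": joint angles; "qvel": joint speeds; "joint_efforts": joint torques, N m; "position": TCP position; "tool_rot": TCP orientation; "ft_force": force on the tool from outside, world axes, zero at the start; "wrist_torque": the same for the moment, N m; "grip_width": finger opening in m.
Only numpy, scipy, OpenCV 4.12 (cv2) and the standard library are available. Lean on these libraries where they do the work, as an engineer would, in place of code of your own. Each camera call takes 0.05 s, during which the arm holds its last target. There are 200 camera calls.

## Working session

There is one attempt and no reset: what is moved stays moved. The work goes in short steps, Python scripts to look and compute and a shell command to move; the robot and the scene stay as the last step left them, time stands still between calls to the robot, and variables do not carry over. Pictures are saved under pics/ and viewed, about 8 in all and at most 12, crops included, and the job is handed in when it is done.

```bash
mkdir -p pics; ls
python3 - <<'E'
from rig import *
import cv2,pickle
s=observe();print(s)
for n in("side","top"):
    d=get_image(n);pickle.dump(d,open(f"pics/{n}0.pkl","wb"))
    cv2.imwrite(f"pics/{n}0.png",cv2.resize(d["frame"][:,:,::-1],(800,600),interpolation=cv2.INTER_CUBIC))
    print({k:v for k,v in d.items() if k!="frame"})
E
```

```text
pics
{'time_s': 0.0, 'q': array([-8.26939958e+01,  2.18396153e+01,  7.43833771e+01, -1.34109651e-04,
        8.38575375e+01, -1.23346564e+01]), 'qvel': array([-0.08462141,  0.04780616, -0.0426962 , -0.02425237,  0.02587051,
        0.13381076]), 'joint_efforts': array([-1.48204231e-05, -4.48465848e+01, -2.31281555e+01, -1.55608736e-04,
        4.73800086e-03, -2.47842962e-05]), 'position': array([ 0.18483906, -0.51772975,  0.24473275]), 'tool_rot': array([[ 3.36120141e-01, -9.41819100e-01, -1.81045268e-04],
       [-9.41818116e-01, -3.36120058e-01,  1.39380502e-03],
       [-1.37356514e-03, -2.97974226e-04, -9.99999012e-01]]), 'ft_force': array([-0.29337611, -0.62164962, -0.18987754]), 'wrist_torque': array([0.06362281, 0.01543512, 0.01038304]), 'grip_width': 0.08550174920297027}
{'fov_y': 56.8272039913848, 'cx': 280.58900537964104, 'cy': 203.43388605134834, 'world_to_cam': array([[-0.73899348, -0.67368628, -0.00595229,  0.36790782],
       [ 0.45841785, -0.50929208,  0.72833691, -0.37477709],
       [-0.49370204,  0.53550759,  0.68519334, -0.78769785],
       [ 0.        ,  0.        ,  0.        ,  1.        ]])}
{'fov_y': 52.87088077151494, 'cx': 281.1678055671841, 'cy': 206.20305290186266, 'world_to_cam': array([[ 1.26675194e-02, -9.99919583e-01,  6.01969071e-04,
        -5.13405181e-02],
       [ 9.95188909e-01,  1.26660761e-02,  9.71524882e-02,
        -5.44534827e-01],
       [-9.71523000e-02, -6.31608082e-04,  9.95269326e-01,
        -1.33494430e+00],
       [ 0.00000000e+00,  0.00000000e+00,  0.00000000e+00,
         1.00000000e+00]])}
```

View pics/side0.png

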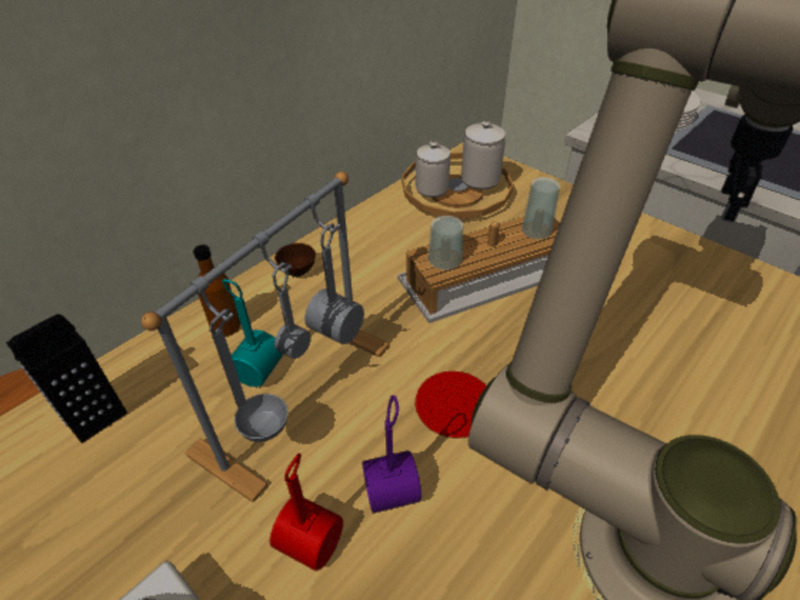

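View pics/top0.png

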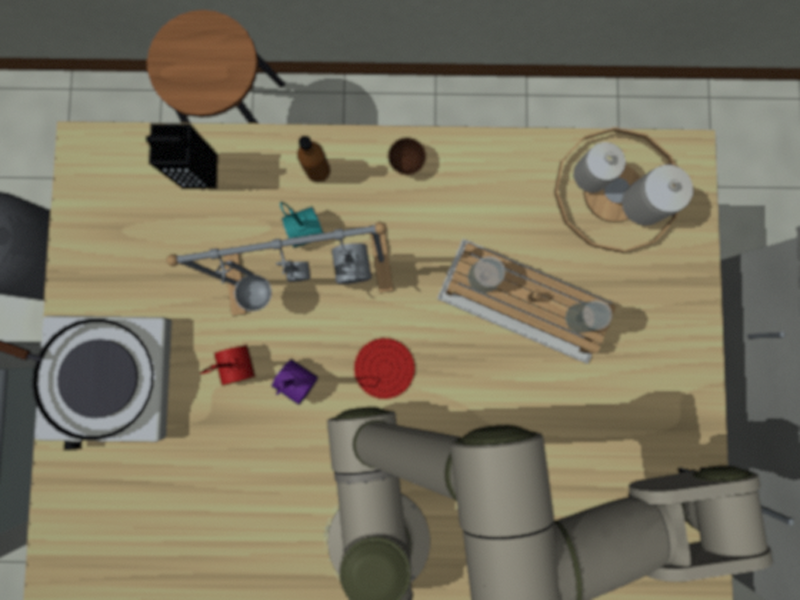

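The side view shows the three utensils on the rail: ladle (262,415), measuring cup (292,340) and milk pan (335,315), which hangs on the hook at the rail's near-rack end. The rack's free peg is at (494,230). In the top view the rail's ends are at (172,260) and (380,228), and the peg is at about (540,296).

```bash
cat > h.py <<'E'
import numpy as np,pickle,cv2
def cam(d):
    W=d["world_to_cam"];f=210/np.tan(np.radians(d["fov_y"]/2));return W[:3,:3],W[:3,3],f,d["cx"],d["cy"]
def ray(d,u,v):
    R,t,f,cx,cy=cam(d);c=-R.T@t;r=R.T@np.array([(u-cx)/f,-(v-cy)/f,-1.]);return c,r/np.linalg.norm(r)
def atz(d,u,v,z):
    c,r=ray(d,u,v);return c+r*(z-c[2])/r[2]
def tri(*o):
    A=0;b=0
    for d,u,v in o:
        c,r=ray(d,u,v);P=np.eye(3)-np.outer(r,r);A=A+P;b=b+P@c
    p=np.linalg.solve(A,b);return p,[round(float(1e3*np.linalg.norm(np.cross(p-c,r))),1) for c,r in [ray(*x) for x in o]]
def proj(d,p):
    R,t,f,cx,cy=cam(d);q=R@np.asarray(p,float)+t;return np.array([cx+f*q[0]/-q[2],cy-f*q[1]/-q[2]])
E
python3 - <<'E'
from h import *
np.set_printoptions(precision=4,suppress=True)
S=pickle.load(open("pics/side0.pkl","rb"));T=pickle.load(open("pics/top0.pkl","rb"))
k=.7
for n,s,t in[("railL",(151,321),(172,260)),("railR",(342,177),(380,228)),("peg",(494,226),(540,293))]:
    print(n,tri((S,s[0]*k,s[1]*k),(T,t[0]*k,t[1]*k)),atz(T,t[0]*k,t[1]*k,.355))
print("deck/tray corners (top)")
for t in[(466,242),(443,297),(588,360)]: print(atz(T,t[0]*k,t[1]*k,.012))
print("peg top z .141",atz(T,540*k,293*k,.141),atz(S,494*k,226*k,.141))
a=S["frame"][120:290,90:280];b=T["frame"][150:260,110:300]
cv2.imwrite("pics/c1.png",np.hstack([cv2.resize(x[:,:,::-1],(400,600 if i==9 else int(400*x.shape[0]/x.shape[1])),interpolation=cv2.INTER_CUBIC)[:230 if 0 else 358] if 0 else cv2.resize(x[:,:,::-1],(400,360),interpolation=cv2.INTER_CUBIC) for i,x in enumerate((a,b))]))
E
```

```text
railL (array([0.567 , 0.3497, 0.3545]), [1.4, 1.4]) [0.5678 0.3508 0.355 ]
railR (array([ 0.6266, -0.0069,  0.3566]), [1.7, 1.7]) [ 0.6282 -0.0057  0.355 ]
peg (array([ 0.5419, -0.3348,  0.1234]), [0.9, 0.9]) [ 0.5188 -0.2811  0.355 ]
deck/tray corners (top)
[ 0.6699 -0.1908  0.012 ]
[ 0.5422 -0.1387  0.012 ]
[ 0.4036 -0.4668  0.012 ]
peg top z .141 [ 0.5409 -0.3303  0.141 ] [ 0.5288 -0.3147  0.141 ]
```

Run:
```python
from h import *
S=pickle.load(open("pics/side0.pkl","rb"))["frame"];T=pickle.load(open("pics/top0.pkl","rb"))["frame"]
f=lambda x:cv2.resize(x[:,:,::-1],(400,300),interpolation=cv2.INTER_CUBIC)
# each tile 100x75 px at 4x
t=[S[140:265,150:317],S[115:221,270:411],T[135:215,200:307],T[160:257,305:434]]
o=[]
for a in t: o.append(f(a))
cv2.imwrite("pics/c1.png",np.vstack([np.hstack(o[:2]),np.hstack(o[2:])]))
```

```text
(no output)
```

View pics/c1.png

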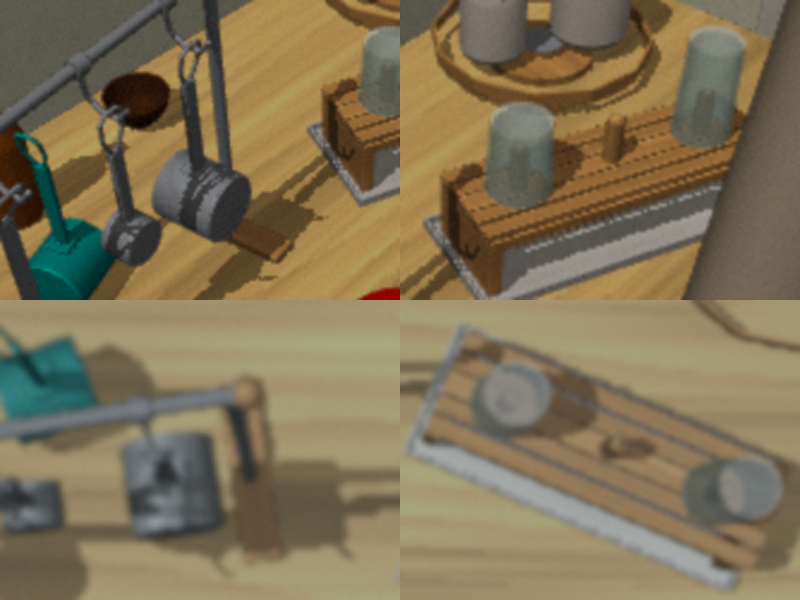

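Run:
```python
from h import *
from scipy.optimize import least_squares
np.set_printoptions(precision=4,suppress=True)
S=pickle.load(open("pics/side0.pkl","rb"));T=pickle.load(open("pics/top0.pkl","rb"))
s=lambda u,v:(S,270+(u-400)*.3525,115+v*.3525)
t=lambda u,v:(T,305+(u-400)*.3225,160+(v-300)*.3225)
O=[((0,0,.141),s(616,117)),((0,.112,.173),s(521,112)),((0,-.112,.203),s(717,38)),((.075,.185,.012),s(428,221)),
((.075,.185,.012),t(463,325)),((-.075,.185,.012),t(408,450)),((-.075,-.185,.012),t(735,589)),((0,-.112,.203),t(750,487)),((0,.112,.173),t(520,396))]
def W(p,q):
    c,n=np.cos(p[2]),np.sin(p[2]);return (p[0]+c*q[0]-n*q[1],p[1]+n*q[0]+c*q[1],q[2])
r=lambda p:np.concatenate([proj(o[0],W(p,q))-o[1:] for q,o in O])
f=least_squares(r,[.54,-.33,-.4],loss="soft_l1");print(f.x,np.degrees(f.x[2]));print(r(f.x).reshape(-1,2))
fp=f.x; print("free peg in top tile:",[((proj(T,W(fp,(0,0,z)))-(305,160))/.3225+(400,300)) for z in(.088,.141)])
# rail / pan
y=np.array([-.0596,.3566,0]);y/=np.linalg.norm(y);x=np.array([y[1],-y[0],0]);m=np.array([.5968,.1714,0])
h=m-.108*y-.027*x+[0,0,.317];print("hook0",h,"yaw",np.degrees(np.arctan2(x[1],x[0])))
s1=lambda p:(proj(S,p)-(150,140))/.4175; t1=lambda p:(proj(T,p)-(200,135))/.2675+(0,300)
for tilt in(0,5,10,15):
  a=np.radians(tilt);X=x*np.cos(a)+np.array([0,0,1])*np.sin(a);Z=np.cross(X,y)
  for n,q in[("mouth",(.047,-.198)),("bottom",(-.027,-.198)),("grip",(.011,-.124)),("loopfoot",(.011-.011,-.046))]:
    p=h+X*q[0]+Z*q[1];print(tilt,n,p,"side",s1(p),"top",t1(p))
```

```text
[ 0.5361 -0.3278 -0.3914] -22.428345638168885
[[ 0.253  -1.0612]
 [ 0.5309  1.7252]
 [ 0.017  -0.6217]
 [-1.4472 -1.7279]
 [-0.7504 -0.4937]
 [-0.7056  0.978 ]
 [-0.335   1.1207]
 [ 1.5308 -0.0385]
 [-0.0165 -0.5057]]
free peg in top tile: [array([611.7143, 449.9687]), array([623.8345, 444.842 ])]
hook0 [0.588  0.0604 0.317 ] yaw 9.488375216194143
0 mouth [0.6343 0.0682 0.119 ] side [173.2597 182.2447] top [165.8084 443.6712]
0 bottom [0.5613 0.056  0.119 ] side [229.5599 209.7548] top [179.0441 533.4125]
0 grip [0.5988 0.0622 0.193 ] side [193.5553 143.2207] top [164.2422 472.91  ]
0 loopfoot [0.588  0.0604 0.271 ] side [195.0243  85.5915] top [156.9078 470.9327]
5 mouth [0.6512 0.071  0.1238] side [160.2038 172.8806] top [162.2459 421.9766]
5 bottom [0.5785 0.0588 0.1174] side [216.1615 204.2179] top [176.084  512.5303]
5 grip [0.6094 0.064  0.1944] side [184.848  138.1993] top [162.0413 458.7706]
5 loopfoot [0.5919 0.0611 0.2712] side [191.5907  83.9745] top [156.0763 465.3796]
10 mouth [0.6675 0.0737 0.1302] side [147.4156 162.7585] top [158.5868 400.3946]
10 bottom [0.5957 0.0617 0.1173] side [202.8021 197.7334] top [172.9727 491.3948]
10 grip [0.6199 0.0658 0.1968] side [176.2333 132.5771] top [159.7598 444.6214]
10 loopfoot [0.5959 0.0617 0.2717] side [188.158   82.0812] top [155.2058 459.79  ]
15 mouth [0.6833 0.0764 0.1379] side [134.9435 151.9235] top [154.8452 379.0156]
15 bottom [0.6128 0.0646 0.1188] side [189.5388 190.3496] top [169.7233 470.0928]
15 grip [0.6301 0.0675 0.2001] side [167.7557 126.3887] top [157.4095 430.5371]
15 loopfoot [0.5997 0.0624 0.2726] side [184.7492  79.9254] top [154.302  454.2012]
```

Pan hook is about (0.588, 0.060, 0.317), with the grip point at about (0.599, 0.062, 0.193). The free peg is at (0.536, -0.328). I plan to grip the handle with the tool pitched about 45° down. A half turn about the tool axis then turns the mouth from forward to down. First I move in front of the rail, keeping high.

```bash
python3 -m crank '[0,0,0,0,0,0.05,50, 0,0,0,0,0,0.05,50, 0,0,0,0,0,0.05,50, 0,0,-0.022,0.027,0.04,0,50, 0,0,-0.022,0.027,0.04,0,50, 0,0,-0.022,0.027,0.04,0,50, 0,0,-0.022,0.027,0.04,0,50, 0,0,-0.022,0.027,0.04,0,50, 0,0,-0.022,0.027,0.04,0,50, 0,0,-0.022,0.027,0.04,0,50, 0,0,-0.022,0.027,0.04,0,50, 0,0,0,0.004,0.046,0,50, 0,0,0,0.004,0.046,0,50, 0,0,0,0.004,0.046,0,50, 0,0,0,0.004,0.046,0,50, 0,0,0,0.004,0.046,0,50, 0,0,0,0,0,0,50]'
python3 -c "
from rig import *;s=observe();print(s['q'],s['position'],s['tool_rot'])"
```

```text
time_s: 1.8
position: [0.4203, 0.0364, 0.3954]
tool_rot: [[0.173, -0.985, 0.0], [-0.985, -0.173, 0.001], [-0.001, -0.0, -1.0]]
ft_force: [-0.5, -1.0, -0.1]
grip_width: 0.0426
[-1.12569735e+01  4.33021965e+00  7.35091414e+01  6.42445747e-02
  1.02169302e+02  6.87998556e+01] [0.42033726 0.03641353 0.39537537] [[ 1.72904072e-01 -9.84938667e-01  6.55477879e-05]
 [-9.84938081e-01 -1.72903896e-01  1.10453687e-03]
 [-1.07656760e-03 -2.55539435e-04 -9.99999388e-01]]
```

```bash
python3 -m crank '[0.0216,-0.129,0,0,0,0,50, 0.0216,-0.129,0,0,0,0,50, 0.0216,-0.129,0,0,0,0,50, 0.0216,-0.129,0,0,0,0,50, 0.0216,-0.129,0,0,0,0,50, 0.0216,-0.129,0,0,0,0,50, 0,0,0,0,0,0,50]'
python3 -c "
from rig import *;s=observe();print(s['q'],s['position'],s['tool_rot'])"
```

```text
time_s: 2.5
position: [0.4191, 0.0316, 0.3935]
tool_rot: [[0.163, -0.699, 0.696], [-0.987, -0.115, 0.116], [-0.001, -0.706, -0.709]]
ft_force: [0.4, 0.4, 0.2]
grip_width: 0.0427
[-27.27718653 -14.63256881 101.50363275  29.73445902  58.24792046
  45.48315645] [0.41908782 0.03164915 0.39354946] [[ 1.63087857e-01 -6.99140436e-01  6.96135764e-01]
 [-9.86611313e-01 -1.15078824e-01  1.15563759e-01]
 [-6.84811725e-04 -7.05662465e-01 -7.08547822e-01]]
```

```bash
python3 -m crank '[0,0,0,0.025,0.004,-0.03,50, 0,0,0,0.025,0.004,-0.03,50, 0,0,0,0.025,0.004,-0.03,50, 0,0,0,0.025,0.004,-0.03,50, 0,0,0,0,0,0,50]'
python3 - <<'E'
from h import *
from rig import *
s=observe();print(s['q'],s['position'])
fs=[]
for n,b in(("side",(140,260,130,290)),("top",(120,240,180,340))):
    d=get_image(n);pickle.dump(d,open(f"pics/{n}1.pkl","wb"));P=s['position']+0.011*0
    fr=d["frame"].copy()
    fs.append(cv2.resize(fr[b[0]-20 if n=="side" else b[0]:b[1],b[2]:b[3]],(400,350 if n=="side" else 300),interpolation=cv2.INTER_CUBIC))
    print(n,proj(d,s['position']),proj(d,[.599,.062,.193]))
o=np.zeros((350,800,3),np.uint8);o[:,:400]=fs[0];o[:300,400:]=fs[1];cv2.imwrite("pics/p1.png",o[:,:,::-1])
E
```

```text
time_s: 3.0
position: [0.5226, 0.0486, 0.2709]
tool_rot: [[0.168, -0.704, 0.69], [-0.986, -0.118, 0.12], [-0.003, -0.7, -0.714]]
ft_force: [-0.2, -0.1, 1.3]
grip_width: 0.0427
[-16.17101279   4.65796613 106.10343394  34.62700642  32.70557197
  40.84288379] [0.52256373 0.04864945 0.27089982]
side [256.0846167  186.07147393] [230.8339207  199.70939223]
top [245.89593781 205.2760298 ] [244.02050748 181.19270495]
```

View pics/p1.png

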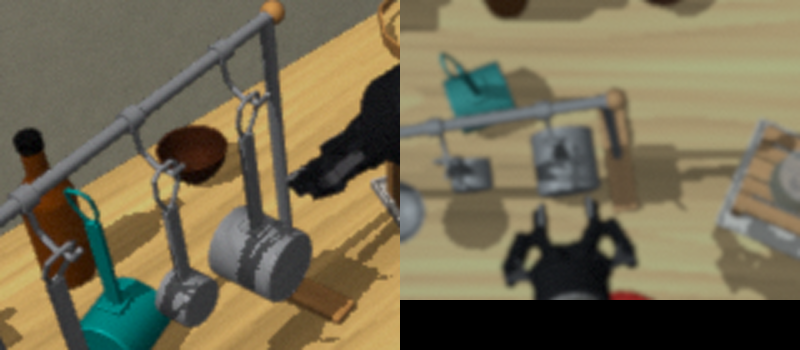

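The handle's middle is seen at crop (252,199) in the side view, as predicted, and the jaws straddle it in the top view at (566). I go in now.

```bash
python3 -m crank '[0,0,0,0.016,0.003,-0.016,50, 0,0,0,0.016,0.003,-0.016,50, 0,0,0,0.016,0.003,-0.016,50, 0,0,0,0.016,0.003,-0.016,50, 0,0,0,0.016,0.002,-0.016,50, 0,0,0,0,0,0,50, 0,0,0,0,0,0,50]'
python3 - <<'E'
from h import *
from rig import *
s=observe();print(s['q'],s['position'])
fs=[]
for n,b in(("side",(120,260,130,290)),("top",(120,260,180,340))):
    d=get_image(n);fr=d["frame"]
    fs.append(cv2.resize(fr[b[0]:b[1],b[2]:b[3]],(400,350),interpolation=cv2.INTER_CUBIC))
cv2.imwrite("pics/p2.png",np.hstack(fs)[:,:,::-1])
E
```

```text
time_s: 3.8
position: [0.6009, 0.062, 0.1968]
tool_rot: [[0.166, -0.697, 0.698], [-0.986, -0.118, 0.117], [0.001, -0.708, -0.707]]
ft_force: [-0.2, -0.9, 0.8]
grip_width: 0.0427
[-11.33297273  18.4784709  102.91995033  44.25515185  21.16960509
  32.59668961] [0.6009043  0.06199071 0.19677072]
```

View pics/p2.png

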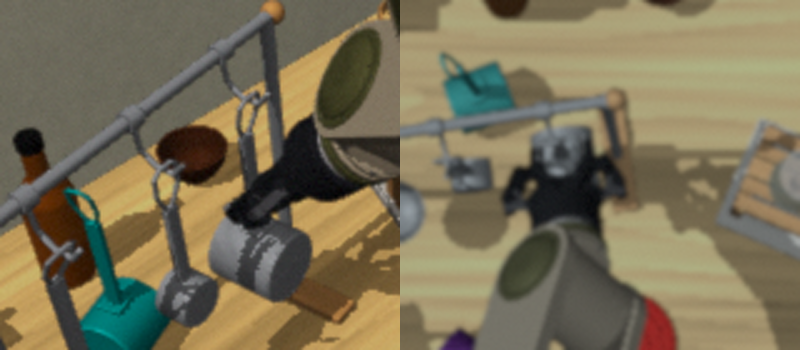

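Fingers straddle the handle in both views, clear of the hook and pan. Gripping now.

```bash
python3 -m crank '[0,0,0,0,0,0,10, 0,0,0,0,0,0,5, 0,0,0,0,0,0,0, 0,0,0,0,0,0,0, 0,0,0,0,0,0,0, 0,0,0,0,0,0,0, 0,0,0,0,0,0,0, 0,0,0,0,0,0,0]' 90
```

```text
time_s: 4.7
position: [0.6013, 0.0618, 0.1961]
tool_rot: [[0.165, -0.696, 0.698], [-0.986, -0.118, 0.116], [0.001, -0.708, -0.706]]
ft_force: [0.8, -0.9, 5.5]
grip_width: 0.014
```

```bash
python3 -m crank '[0,0,0,0,0,0.008,0, 0,0,0,0,0,0.008,0, 0,0,0,0,0,0.008,0, 0,0,0,0,0,0,0, 0,0,0,0,0,0,0]'
python3 - <<'E'
from h import *
from rig import *
fs=[]
for n,b in(("side",(120,260,130,290)),("top",(120,260,180,340))):
    d=get_image(n);fr=d["frame"]
    fs.append(cv2.resize(fr[b[0]:b[1],b[2]:b[3]],(400,350),interpolation=cv2.INTER_CUBIC))
cv2.imwrite("pics/p3.png",np.hstack(fs)[:,:,::-1])
E
```

```text
time_s: 5.2
position: [0.6004, 0.0622, 0.2184]
tool_rot: [[0.166, -0.699, 0.696], [-0.986, -0.118, 0.117], [0.0, -0.705, -0.709]]
ft_force: [0.3, -0.0, -2.0]
grip_width: 0.0139
```

View pics/p3.png

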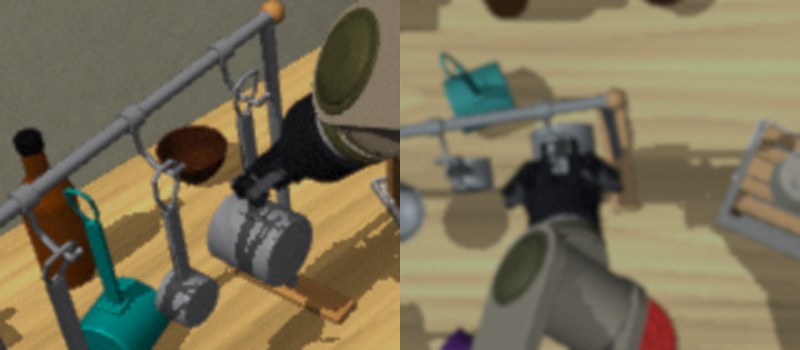

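The loop has risen about 22 mm and the hook wire is at the bottom of its opening. I raise it a touch and draw it off.

```bash
python3 -m crank '[0,0,0,0,0,0.003,0, 0,0,0,-0.012,-0.002,0,0, 0,0,0,-0.012,-0.002,0,0, 0,0,0,-0.012,-0.002,0,0, 0,0,0,-0.012,-0.002,0,0, 0,0,0,-0.02,-0.003,0,0, 0,0,0,-0.02,-0.003,0,0, 0,0,0,-0.03,-0.005,0,0, 0,0,0,-0.03,-0.005,0,0, 0,0,0,0,0,0,0]'
python3 -c "
from rig import *;s=observe();print(s['q'])"
```

```text
time_s: 6.3
position: [0.4501, 0.0383, 0.2218]
tool_rot: [[0.165, -0.699, 0.696], [-0.986, -0.117, 0.117], [-0.0, -0.706, -0.708]]
ft_force: [0.9, -0.1, -1.3]
grip_width: 0.0144
[-22.7104607    1.23334642 120.64458792  52.73022753  28.21367909
  16.76007356]
```

The pan is off the hook. Next I raise it, swing towards the rack, and then make the half turn about the tool axis.

```bash
python3 -m crank '[0,0,0,-0.008,-0.005,0.045,0, 0,0,0,-0.008,-0.005,0.045,0, 0,0,-0.115,-0.008,-0.03,0.03,0, 0,0,-0.115,-0.008,-0.03,0.03,0, 0,0,-0.115,-0.008,-0.03,0.03,0, 0,0,-0.115,-0.008,-0.03,0.03,0, 0,0,-0.115,0,-0.02,0,0, 0,0,-0.115,0,0,0,0, 0,0,0,0,0,0,0]'
python3 -c "
from rig import *;s=observe();print(s['q'])"
```

```text
time_s: 7.2
position: [0.4052, -0.1114, 0.4323]
tool_rot: [[-0.492, -0.617, 0.615], [-0.871, 0.348, -0.347], [0.0, -0.706, -0.708]]
ft_force: [0.0, 0.4, -2.2]
grip_width: 0.014
[-33.20339104 -14.46918219  95.24006162   3.24913337  54.44098393
  85.45042528]
```

```bash
python3 -m crank '[-0.086,0.049,0.099,0,0,0,0, -0.086,0.049,0.099,0,0,0,0, -0.086,0.049,0.099,0,0,0,0, -0.086,0.049,0.099,0,0,0,0, -0.086,0.049,0.099,0,0,0,0, -0.086,0.049,0.099,0,0,0,0, -0.086,0.049,0.099,0,0,0,0, -0.086,0.049,0.099,0,0,0,0, -0.086,0.049,0.099,0,0,0,0, -0.086,0.049,0.099,0,0,0,0, -0.086,0.049,0.099,0,0,0,0, 0,0,0,0,0,0,0]'
python3 -m crank '[-0.086,0.049,0.099,0,0,0,0, -0.086,0.049,0.099,0,0,0,0, -0.086,0.049,0.099,0,0,0,0, -0.086,0.049,0.099,0,0,0,0, -0.086,0.049,0.099,0,0,0,0, -0.086,0.049,0.099,0,0,0,0, -0.086,0.049,0.099,0,0,0,0, -0.086,0.049,0.099,0,0,0,0, -0.086,0.049,0.099,0,0,0,0, -0.086,0.049,0.099,0,0,0,0, -0.086,0.049,0.099,0,0,0,0, -0.038,0.022,0.044,0,0,0,0, 0,0,0,0,0,0,0]'
python3 - <<'E'
from h import *
from rig import *
s=observe();print(s['q'],s['position'],s['tool_rot'])
fs=[]
for n in("side","top"):
    d=get_image(n);pickle.dump(d,open(f"pics/{n}4.pkl","wb"));fr=d["frame"]
    u,v=proj(d,s['position']).astype(int);print(n,u,v);u=max(u,80);v=max(v,80)
    print(u-80,v-80);fs.append(cv2.resize(fr[v-80:v+80,u-80:u+80],(400,400),interpolation=cv2.INTER_CUBIC))
cv2.imwrite("pics/p4.png",np.hstack(fs)[:,:,::-1])
E
```

```text
time_s: 8.4
position: [0.4049, -0.1117, 0.4319]
tool_rot: [[0.604, -0.509, 0.613], [-0.372, -0.861, -0.348], [0.705, -0.017, -0.709]]
ft_force: [0.0, -0.4, -3.2]
grip_width: 0.0139
time_s: 9.7
position: [0.4048, -0.1118, 0.4319]
tool_rot: [[0.494, 0.615, 0.614], [0.869, -0.348, -0.351], [-0.002, 0.708, -0.707]]
ft_force: [0.3, 0.0, -1.2]
grip_width: 0.0137
[-33.15593079 -14.51647074  95.39450419   2.98890164  54.1687262
 -94.35221222] [ 0.40481849 -0.11181436  0.43191489] [[ 0.49399831  0.61513572  0.61447026]
 [ 0.86946002 -0.34769098 -0.35092771]
 [-0.0022224   0.70761502 -0.70659468]]
side 353 109
273 29
top 310 251
230 171
```

View pics/p4.png

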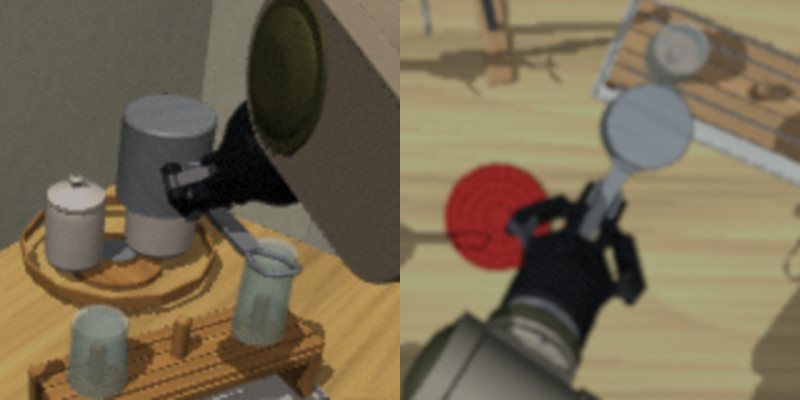

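Run:
```python
from h import *
np.set_printoptions(precision=4,suppress=True)
S=pickle.load(open("pics/side4.pkl","rb"));T=pickle.load(open("pics/top4.pkl","rb"))
p=np.array([.4048,-.1118,.4319]);tz=np.array([.6145,-.3509,-.7066]);g=p-.005*tz
b,e=tri((S,340.2,75),(T,328.4,222.2));d=b-g
h=np.array([tz[0],tz[1],0]);h/=np.linalg.norm(h);l=np.cross([0,0,1],h)
print(b,e,"rel grip h,l,up",d@h,d@l,d[2],"angle",np.degrees(np.arctan2(d[2],d@h)-np.arctan2(.038,.074)))
im=S["frame"][0:160,273:433];im=cv2.resize(im,(600,600),interpolation=cv2.INTER_CUBIC)[:,:,::-1].copy()
it=T["frame"][171:331,230:390];it=cv2.resize(it,(600,600),interpolation=cv2.INTER_CUBIC)[:,:,::-1].copy()
for tilt,c in((0,(0,0,255)),(6,(0,255,0))):
    a=np.radians(tilt);H=h*np.cos(a)+np.array([0,0,1])*np.sin(a);U=-h*np.sin(a)+np.array([0,0,1])*np.cos(a)
    for up in(.038,-.036):
        t=np.linspace(0,2*np.pi,60);q=[g+H*(.074+.038*np.cos(x))+l*.038*np.sin(x)+U*up for x in t]
        cv2.polylines(im,[np.array([(proj(S,x)-(273,0))*3.75 for x in q],np.int32)],True,c,1)
        cv2.polylines(it,[np.array([(proj(T,x)-(230,171))*3.75 for x in q],np.int32)],True,c,1)
    w=g-H*.124+U*.011*0
    cv2.circle(im,tuple(((proj(S,w)-(273,0))*3.75).astype(int)),4,c,1)
cv2.imwrite("pics/p5.png",np.hstack([im[:500,:400],it[:500,100:500]]))
```

```text
[ 0.468  -0.1475  0.4694] [0.5, 0.5] rel grip h,l,up 0.07616039690042689 0.0003095345280365285 0.034005098713815185 angle -3.1206745013143244
```

View pics/p5.png

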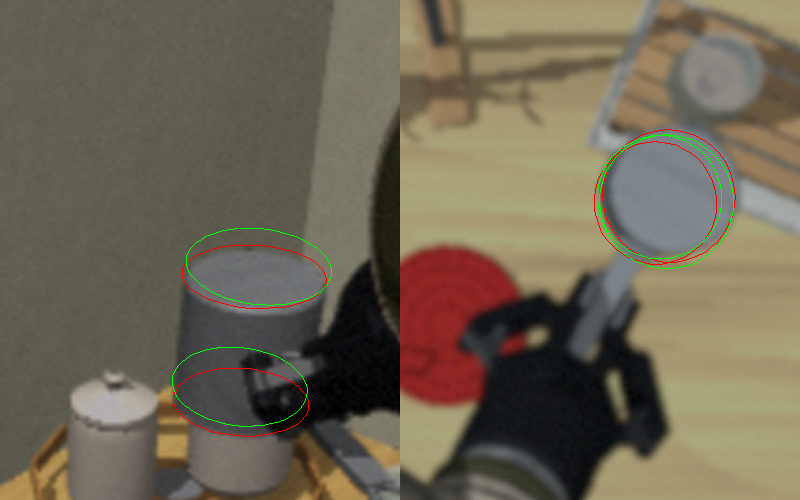

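The pan is inverted and its axis is roughly vertical. The measured bottom centre is 76 mm ahead of the grip and 34 mm above it, which suggests it droops about 3°. I move it over the peg, stop above, and look.

```bash
python3 -m crank '[0,0,0,0.014,-0.036,0,0, 0,0,0,0.014,-0.036,0,0, 0,0,0,0.014,-0.036,0,0, 0,0,0,0.014,-0.036,0,0, 0,0,0,0.014,-0.036,0,0, 0,0,0,0,0,0,0, 0,0,0,0,0,-0.04,0, 0,0,0,0,0,-0.04,0, 0,0,0,0,0,-0.04,0, 0,0,0,0,0,-0.04,0, 0,0,0,0,0,-0.04,0, 0,0,0,0,0,-0.01,0, 0,0,0,0,0,0,0]'
python3 - <<'E'
from h import *
from rig import *
s=observe();print(s['q'],s['position'])
p=s['position'];tz=s['tool_rot'][:,2];g=p-.005*tz
h=np.array([tz[0],tz[1],0]);h/=np.linalg.norm(h);l=np.cross([0,0,1],h)
fs=[]
for n in("side","top"):
    d=get_image(n);pickle.dump(d,open(f"pics/{n}6.pkl","wb"))
    o=(proj(d,[.536,-.328,.18])-(50,55)).astype(int);im=cv2.resize(d["frame"][o[1]:o[1]+110,o[0]:o[0]+100],(400,440),interpolation=cv2.INTER_CUBIC)[:,:,::-1].copy();print(n,o)
    for up,c in((.034,(0,0,255)),(-.04,(0,255,0))):
        t=np.linspace(0,2*np.pi,60);q=[g+h*(.0755+.038*np.cos(x))+l*.038*np.sin(x)+[0,0,up] for x in t]
        cv2.polylines(im,[np.array([(proj(d,x)-o)*4 for x in q],np.int32)],True,c,1)
    cv2.circle(im,tuple(((proj(d,[.536,-.328,.088])-o)*4).astype(int)),5,(255,0,255),1)
    fs.append(im)
cv2.imwrite("pics/p6.png",np.hstack(fs))
E
```

```text
time_s: 11.1
position: [0.4744, -0.2914, 0.2203]
tool_rot: [[0.495, 0.616, 0.613], [0.869, -0.35, -0.35], [-0.001, 0.706, -0.708]]
ft_force: [0.4, 0.2, -1.0]
grip_width: 0.0144
[ -50.13057484   12.05712477  107.47140284   40.25155406   22.36191971
 -142.91361745] [ 0.4744369  -0.29136134  0.22032904]
side [297  89]
top [330 150]
```

View pics/p6.png

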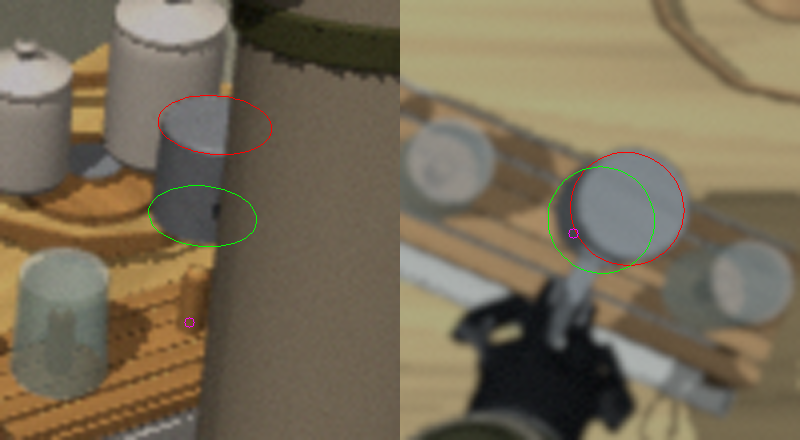

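The overlay agrees with the pan to about 2 mm in both views, so the tilt is small, and the mouth will sit over the peg foot at (189,322). Joint 6 nears its range, so I yaw 5° about the peg and lower part of the way.

```bash
python3 -m crank '[0,0,-0.087,0.001,0.005,0,0, 0,0,0,0,0,-0.015,0, 0,0,0,0,0,-0.015,0, 0,0,0,0,0,0,0]'
python3 -c "
from rig import *;s=observe();print(s['q'])"
```

```text
time_s: 11.6
position: [0.4752, -0.2878, 0.1915]
tool_rot: [[0.553, 0.592, 0.587], [0.833, -0.39, -0.392], [-0.003, 0.706, -0.709]]
ft_force: [0.4, 0.3, -1.4]
grip_width: 0.014
[ -47.8821283    14.78589295  110.17096355   42.4036333    14.79816155
 -141.83362577]
```

```bash
python3 -m crank '[0,0,0,0,0,-0.015,0, 0,0,0,0,0,-0.015,0, 0,0,0,0,0,0,0]'
python3 -c "
from rig import *;s=observe();print(s['q'])"
```

```text
time_s: 11.9
position: [0.4754, -0.2882, 0.1617]
tool_rot: [[0.553, 0.591, 0.587], [0.833, -0.39, -0.392], [-0.003, 0.706, -0.708]]
ft_force: [-0.8, 0.2, -1.5]
grip_width: 0.0146
[ -47.90168928   18.06754238  112.55256261   62.00714151   11.27169725
 -161.92959308]
```

```bash
cat > kin.py <<'E'
import numpy as np
from scipy.optimize import least_squares
from scipy.spatial.transform import Rotation as Ro
D=[([-82.694,21.84,74.383,0,83.858,-12.335],[.18484,-.51773,.24473],None),
([-11.257,4.330,73.509,.064,102.169,68.8],[.42034,.03641,.39538],[[.1729,-.98494,0],[-.98494,-.1729,.0011],[-.0011,0,-1]]),
([-27.277,-14.633,101.504,29.734,58.248,45.483],[.41909,.03165,.39355],[[.16309,-.69914,.69614],[-.98661,-.11508,.11556],[-.0007,-.70566,-.70855]]),
([-16.171,4.658,106.103,34.627,32.706,40.843],[.52256,.04865,.2709],None),
([-11.333,18.478,102.92,44.255,21.17,32.597],[.6009,.06199,.19677],None),
([-22.71,1.233,120.645,52.73,28.214,16.76],[.4501,.0383,.2218],None),
([-33.203,-14.469,95.24,3.249,54.441,85.45],[.4052,-.1114,.4323],None),
([-33.156,-14.516,95.395,2.989,54.169,-94.352],[.40482,-.11181,.43191],[[.494,.61514,.61447],[.86946,-.34769,-.35093],[-.0022,.70762,-.70659]]),
([-50.131,12.057,107.471,40.252,22.362,-142.914],[.47444,-.29136,.22033],None),
([-47.902,18.068,112.553,62.007,11.272,-161.93],[.4754,-.2882,.1617],[[.553,.591,.587],[.833,-.39,-.392],[-.003,.706,-.708]])]
y=lambda a:Ro.from_euler('y',a,degrees=True);z=lambda a:Ro.from_euler('z',a,degrees=True)
def fk(q,P,s4=1,s6=1):
    a,b,d,L2,e,L3,Lt,w=P
    R1=z(q[0]);R3=R1*y(q[1]+q[2]);R4=R3*z(s4*q[3]);R5=R4*y(q[4])
    p=R1.apply([a,b,d])+(R1*y(q[1])).apply([0,0,L2])+R3.apply([e,0,L3])+R4.apply([0,w,0])+R5.apply([0,0,Lt])
    return p,R5*z(s6*q[5])
def fit(s4):
    f=lambda P:np.concatenate([fk(q,P,s4)[0]-p for q,p,_ in D])
    return least_squares(f,[0,.1,.3,.4,0,.4,.25,0])
E
python3 - <<'E'
from kin import *
np.set_printoptions(precision=4,suppress=True)
for s4 in(1,-1):
    r=fit(s4);print(s4,r.x,np.abs(r.fun).max())
    for s6 in(1,-1):
        E=[np.array(R).T@fk(q,r.x,s4,s6)[1].as_matrix() for q,p,R in D if R];print(s6);[print(np.round(e,2).tolist()) for e in E]
E
```

```text
1 [-0.      0.1175  0.1301  0.5371  0.103   0.3508  0.2435 -0.    ] 3.459038749559218e-05
1
[[-1.0, -0.0, 0.0], [0.0, -1.0, -0.0], [0.0, -0.0, 1.0]]
[[-1.0, -0.0, 0.0], [0.0, -1.0, 0.0], [-0.0, 0.0, 1.0]]
[[-1.0, -0.0, -0.0], [-0.0, -1.0, -0.0], [0.0, -0.0, 1.0]]
[[-1.0, -0.0, -0.0], [0.0, -1.0, 0.0], [-0.0, 0.0, 1.0]]
-1
[[0.74, -0.67, 0.0], [0.67, 0.74, -0.0], [0.0, 0.0, 1.0]]
[[0.02, -1.0, 0.0], [1.0, 0.02, 0.0], [-0.0, -0.0, 1.0]]
[[0.99, -0.15, -0.0], [0.15, 0.99, -0.0], [0.0, 0.0, 1.0]]
[[-0.81, -0.59, -0.0], [0.59, -0.81, 0.0], [-0.0, -0.0, 1.0]]
-1 [ 0.0303  0.2749  0.0666  0.3206  0.0068  0.3961  0.0494 -0.1247] 0.07150917585385907
1
[[-1.0, 0.0, 0.0], [-0.0, -1.0, 0.0], [0.0, 0.0, 1.0]]
[[-0.68, -0.28, 0.68], [0.63, -0.69, 0.36], [0.37, 0.67, 0.64]]
[[-0.99, -0.06, -0.08], [0.06, -1.0, -0.0], [-0.08, -0.01, 1.0]]
[[0.51, -0.8, -0.33], [0.83, 0.55, -0.06], [0.23, -0.25, 0.94]]
-1
[[0.74, -0.67, 0.0], [0.67, 0.74, 0.0], [-0.0, 0.0, 1.0]]
[[0.29, -0.68, 0.68], [0.68, 0.64, 0.36], [-0.68, 0.36, 0.64]]
[[0.99, -0.09, -0.08], [0.09, 1.0, -0.0], [0.08, -0.0, 1.0]]
[[0.88, -0.34, -0.33], [0.34, 0.94, -0.06], [0.33, -0.06, 0.94]]
```

```bash
cat >> kin.py <<'E'
P=fit(1).x
LO=np.array([-178.18,-50.72,12.68,-81.47,9.98,-165.26]);HI=np.array([178.18,133.34,142.11,261.47,163.14,165.26])
def ik(p,R,seeds,m=1.5):
    best=None
    for s in seeds:
        def f(q):
            a,B=fk(q,P);return np.concatenate([(a-p)*10,(R.inv()*B*z(180)).as_rotvec()])
        r=least_squares(f,np.clip(s,LO+m+.1,HI-m-.1),bounds=(LO+m,HI-m),x_scale=30)
        e=np.abs(r.fun).max()
        if best is None or e<best[1]: best=(r.x,e)
        if e<1e-3: break
    return best
def pose(A,zz,peg=(.536,-.328),pitch=45,off=.0735):
    a=np.radians(A);t=np.radians(pitch);c,n=np.cos(t),np.sin(t)
    R=z(A)*Ro.from_matrix(np.array([[0,n,c],[1,0,0],[0,c,-n]]))
    return np.array([peg[0]-off*np.cos(a),peg[1]-off*np.sin(a),zz]),R
E
python3 - <<'E'
from kin import *
np.set_printoptions(precision=0,suppress=True)
seeds=[[-48,15,112,q4,q5,q6] for q4 in(-60,0,60,120,200) for q5 in(15,45) for q6 in(-120,-40,40,120)]
for A in range(-100,61,10):
    o=[]
    for zz in(.125,.23):
        q,e=ik(*pose(A,zz),seeds);o+=[q,round(e,3)]
    print(A,*o)
E
```

```text
-100 [-20.  37.  83. -52.  63.  16.] 0.0 [-20.  29.  77. -47.  72.   5.] 0.0
-90 [-21.  33.  91. -56.  53.  13.] 0.0 [-21.  26.  84. -48.  62.  -1.] 0.0
-80 [-23.  30.  97. -61.  42.  11.] 0.0 [-23.  22.  90. -49.  51.  -7.] 0.0
-70 [-27.  28. 103. -68.  31.   8.] 0.0 [-27.  18.  96. -48.  41. -16.] 0.0
-60 [-31.  26. 108. -77.  20.   7.] 0.0 [-31.  15. 101. -43.  30. -30.] 0.0
-50 [-36.  24. 113. 260.  11.  20.] 0.025 [-37.  13. 104. -26.  21. -56.] 0.0
-40 [-45.  24. 118. 151.  11. 115.] 0.069 [ -44.   11.  106.    9.   18. -101.] 0.0
-30 [-50.  22. 115.  94.  14. 161.] 0.0 [ -50.   11.  107.   38.   24. -140.] 0.0
-20 [-56.  23. 114.  82.  25. 162.] 0.0 [ -56.   12.  106.   49.   34. -161.] 0.0
-10 [-61.  24. 111.  72.  35. 160.] 0.0 [ -59.   13.  101.   45.   44. -164.] 0.062
0 [-64.  26. 107.  64.  45. 159.] 0.0 [-66.  17. 103.  62.  53. 164.] 0.108
10 [-66.  29. 102.  58.  54. 156.] 0.0 [-67.  20.  97.  55.  63. 164.] 0.066
20 [-67.  31.  95.  52.  63. 154.] 0.0 [-67.  23.  89.  49.  73. 164.] 0.027
30 [-67.  34.  88.  48.  72. 152.] 0.0 [-67.  27.  82.  45.  82. 162.] 0.0
40 [-66.  38.  81.  44.  80. 149.] 0.0 [-66.  31.  74.  43.  90. 158.] 0.0
50 [-64.  41.  73.  40.  88. 146.] 0.0 [-64.  35.  67.  41.  98. 155.] 0.0
60 [-63.  44.  66.  37.  97. 143.] 0.0 [-63.  39.  59.  38. 107. 151.] 0.0
```

The fitted kinematics match to 0.03 mm. At this azimuth, lowering further would pass joint limits. Turning the pan to azimuth about -63° about the peg axis keeps everything in range and clear of the short glass, so I raise, yaw, and re-check.

```bash
python3 -m crank '[0,0,0,0,0,0.023,0, 0,0,0,0,0,0.023,0, 0,0,0,0,0,0.023,0, 0,0,-0.03,0.0017,0.0016,0,0, 0,0,-0.03,0.0017,0.0016,0,0, 0,0,-0.03,0.0017,0.0016,0,0, 0,0,-0.03,0.0017,0.0016,0,0, 0,0,-0.03,0.0016,0.0016,0,0, 0,0,-0.03,0.0016,0.0015,0,0, 0,0,-0.03,0.0016,0.0015,0,0, 0,0,-0.03,0.0016,0.0015,0,0, 0,0,-0.03,0.0016,0.0015,0,0, 0,0,-0.03,0.0016,0.0015,0,0, 0,0,-0.03,0.0016,0.0015,0,0, 0,0,-0.03,0.0016,0.0015,0,0, 0,0,-0.03,0.0016,0.0015,0,0, 0,0,-0.03,0.0016,0.0014,0,0, 0,0,-0.03,0.0016,0.0014,0,0, 0,0,-0.03,0.0016,0.0014,0,0, 0,0,-0.03,0.0016,0.0014,0,0]'
python3 -m crank '[0,0,0,0,0,0,0, 0,0,0,0,0,0,0]'
python3 - <<'E'
from h import *
from rig import *
s=observe();print(s['q'],s['position'],s['tool_rot'])
p=s['position'];tz=s['tool_rot'][:,2];g=p-.005*tz
h=np.array([tz[0],tz[1],0]);h/=np.linalg.norm(h);l=np.cross([0,0,1],h);print("az",np.degrees(np.arctan2(h[1],h[0])),"mouth",p+.0735*h)
fs=[]
for n in("side","top"):
    d=get_image(n)
    o=(proj(d,[.536,-.328,.18])-(50,55)).astype(int);im=cv2.resize(d["frame"][o[1]:o[1]+110,o[0]:o[0]+100],(400,440),interpolation=cv2.INTER_CUBIC)[:,:,::-1].copy();print(n,o)
    for up,c in((.034,(0,0,255)),(-.04,(0,255,0))):
        t=np.linspace(0,2*np.pi,60);q=[g+h*(.077+.038*np.cos(x))+l*.038*np.sin(x)+[0,0,up] for x in t]
        cv2.polylines(im,[np.array([(proj(d,x)-o)*4 for x in q],np.int32)],True,c,1)
    cv2.circle(im,tuple(((proj(d,[.536,-.328,.088])-o)*4).astype(int)),5,(255,0,255),1)
    fs.append(im)
cv2.imwrite("pics/p7.png",np.hstack(fs))
E
```

```text
time_s: 13.9
position: [0.5036, -0.2634, 0.2287]
tool_rot: [[0.891, 0.319, 0.323], [0.454, -0.625, -0.635], [-0.0, 0.712, -0.702]]
ft_force: [0.1, -0.5, -2.7]
grip_width: 0.0139
time_s: 14.1
position: [0.5035, -0.2628, 0.2272]
tool_rot: [[0.889, 0.324, 0.324], [0.458, -0.626, -0.631], [-0.002, 0.71, -0.704]]
ft_force: [0.4, -0.5, -1.5]
grip_width: 0.0139
[-29.95344231  16.46826395  99.55676034 -46.03005648  32.34294927
 -24.45072091] [ 0.50353563 -0.26276581  0.22715549] [[ 0.88877023  0.32386634  0.32434253]
 [ 0.45835041 -0.62560419 -0.63129573]
 [-0.00154539  0.70973938 -0.70446265]]
az -62.8071374706621 mouth [ 0.53712418 -0.3281421   0.22715549]
side [297  89]
top [330 150]
```

View pics/p7.png

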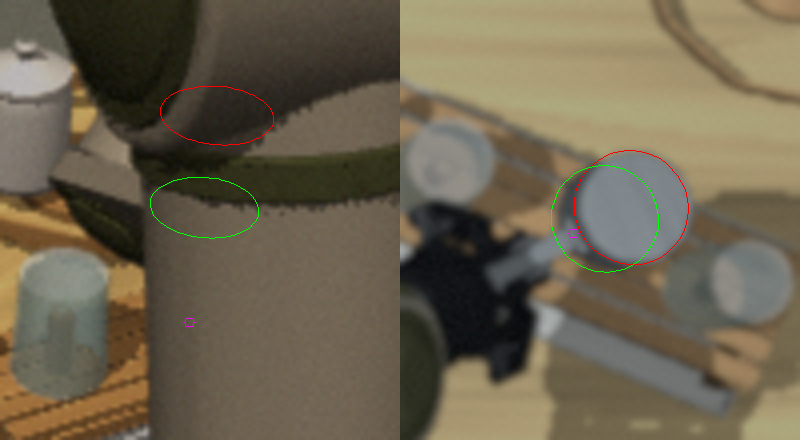

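Run:
```python
from h import *
from kin import *
T=pickle.load(open("pics/top0.pkl","rb"))
a=-.3914;R=np.array([[np.cos(a),-np.sin(a)],[np.sin(a),np.cos(a)]]);o=np.array([.536,-.328])
for u,v in((418,208),(440,205),(452,213)):
  for zz in(.24,.26,.28):
    w=atz(T,330+(u-400)/4,150+v/4,zz)[:2];rk=R.T@(w-o);print(u,v,zz,rk.round(3),"dist to glass axis",round(float(np.hypot(rk[0],rk[1]-.112)),3))
for A in(-63,-61,-59):
    for zz in(.125,.122):
        q,e=ik(*pose(A,zz),[[-30,26,108,-75,22,8]]);print(A,zz,q.round(1),e)
```

```text
418 208 0.24 [-0.051  0.129] dist to glass axis 0.054
418 208 0.26 [-0.054  0.13 ] dist to glass axis 0.057
418 208 0.28 [-0.057  0.132] dist to glass axis 0.061
440 205 0.24 [-0.044  0.116] dist to glass axis 0.044
440 205 0.26 [-0.047  0.118] dist to glass axis 0.047
440 205 0.28 [-0.05   0.119] dist to glass axis 0.05
452 213 0.24 [-0.045  0.106] dist to glass axis 0.046
452 213 0.26 [-0.049  0.108] dist to glass axis 0.049
452 213 0.28 [-0.052  0.11 ] dist to glass axis 0.052
-63 0.125 [-30.   26.1 107.  -74.   23.6   7.3] 4.4527381781733766e-11
-63 0.122 [-30.   26.5 107.2 -75.1  23.5   8.5] 1.942890293094024e-15
-61 0.125 [-31.   25.7 108.  -76.   21.4   7.2] 3.353761712787672e-12
-61 0.122 [-31.   26.1 108.1 -77.2  21.3   8.6] 1.6738832542273485e-12
-59 0.125 [-32.   25.3 108.9 -78.1  19.1   7.2] 2.9658497879836424e-12
-59 0.122 [-32.   25.7 109.1 -79.6  19.    8.8] 2.785964792195727e-10
```

Clearance to the short glass is about 10 mm. I shift 8 mm away from it (well inside the tolerance), yaw back 2°, and lower to just above the deck.

```bash
python3 -m crank '[0,0,0.015,-0.003,-0.004,0,0, 0,0,0.015,-0.002,-0.004,0,0, 0,0,0,0,0,-0.01,0, 0,0,0,0,0,-0.01,0, 0,0,0,0,0,-0.01,0, 0,0,0,0,0,-0.01,0, 0,0,0,0,0,-0.01,0, 0,0,0,0,0,-0.01,0, 0,0,0,0,0,-0.01,0, 0,0,0,0,0,-0.01,0, 0,0,0,0,0,-0.008,0, 0,0,0,0,0,0,0, 0,0,0,0,0,0,0]'
python3 - <<'E'
from h import *
from rig import *
s=observe();print(s['q'],s['position'])
p=s['position'];tz=s['tool_rot'][:,2];g=p-.005*tz
h=np.array([tz[0],tz[1],0]);h/=np.linalg.norm(h);l=np.cross([0,0,1],h);print("mouth",p+.0735*h)
d=get_image("top")
o=(proj(d,[.536,-.328,.14])-(75,55)).astype(int);im=cv2.resize(d["frame"][o[1]:o[1]+110,o[0]:o[0]+150],(750,550),interpolation=cv2.INTER_CUBIC)[:,:,::-1].copy()
for up,c in((.034,(0,0,255)),(-.04,(0,255,0))):
    t=np.linspace(0,2*np.pi,60);q=[g+h*(.077+.038*np.cos(x))+l*.038*np.sin(x)+[0,0,up] for x in t]
    cv2.polylines(im,[np.array([(proj(d,x)-o)*5 for x in q],np.int32)],True,c,1)
cv2.imwrite("pics/p8.png",im)
E
```

```text
time_s: 15.5
position: [0.4984, -0.2705, 0.1379]
tool_rot: [[0.874, 0.345, 0.342], [0.486, -0.617, -0.619], [-0.002, 0.707, -0.707]]
ft_force: [-0.2, 0.6, -1.2]
grip_width: 0.014
[-31.86615443  24.3265648  107.15457495 -70.73522627  21.46095212
   0.79635528] [ 0.49844949 -0.27052187  0.13786052]
mouth [ 0.53397726 -0.33486492  0.13786052]
```

View pics/p8.png

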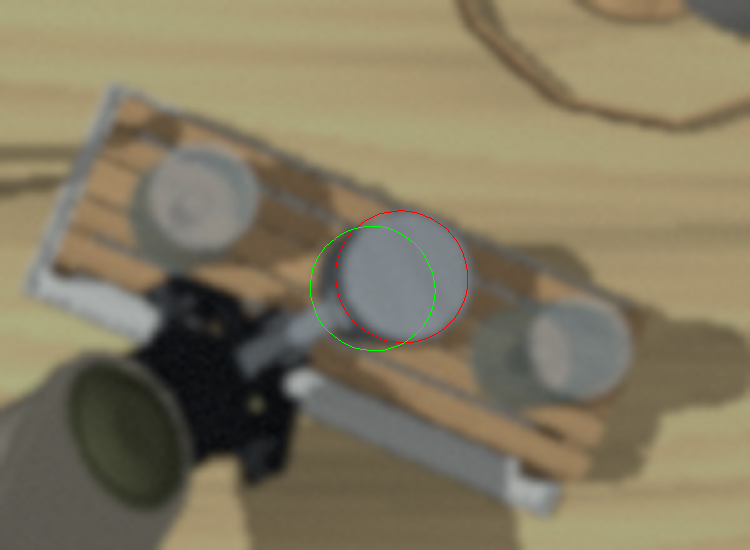

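The pan stands midway between the glasses and matches the overlay; the gripper is clear of the short glass. Now I lower slowly to contact.

```bash
python3 -m crank '[0,0,0,0,0,-0.002,0, 0,0,0,0,0,-0.002,0, 0,0,0,0,0,-0.002,0, 0,0,0,0,0,-0.002,0, 0,0,0,0,0,0,0]'
python3 -m crank '[0,0,0,0,0,-0.002,0, 0,0,0,0,0,0,0]' ; python3 -m crank '[0,0,0,0,0,-0.001,0, 0,0,0,0,0,0,0]'
```

```text
time_s: 16.05
position: [0.4983, -0.2702, 0.129]
tool_rot: [[0.874, 0.346, 0.341], [0.486, -0.618, -0.619], [-0.003, 0.706, -0.708]]
ft_force: [0.2, 1.1, -1.9]
grip_width: 0.0144
time_s: 16.25
position: [0.4983, -0.2702, 0.1272]
tool_rot: [[0.874, 0.346, 0.341], [0.486, -0.618, -0.619], [-0.003, 0.707, -0.708]]
ft_force: [1.3, 0.6, -2.8]
grip_width: 0.0137
time_s: 16.45
position: [0.4983, -0.2702, 0.1263]
tool_rot: [[0.874, 0.345, 0.341], [0.486, -0.617, -0.619], [-0.003, 0.707, -0.707]]
ft_force: [-0.5, -0.7, -1.4]
grip_width: 0.0138
```

```bash
for i in 1 2 3 4; do python3 -m crank '[0,0,0,0,0,-0.001,0, 0,0,0,0,0,0,0, 0,0,0,0,0,0,0]' | grep -E "posi|ft_"; done
```

```text
position: [0.4983, -0.2702, 0.1254]
ft_force: [-0.8, 0.9, -1.5]
position: [0.4983, -0.2702, 0.1243]
ft_force: [-1.2, 0.5, -1.4]
position: [0.4984, -0.2703, 0.1235]
ft_force: [0.5, -0.4, -0.2]
position: [0.4986, -0.2703, 0.1228]
ft_force: [-0.6, 1.6, 3.4]
```

```bash
python3 -m crank '[0,0,0,0,0,-0.001,0, 0,0,0,0,0,0,0, 0,0,0,0,0,0,0]' | grep -E "posi|ft_"
python3 -c "
from rig import *;s=observe();print(s['q'],s['wrist_torque'])"
```

```text
position: [0.4987, -0.2704, 0.1224]
ft_force: [-3.2, 3.9, 7.7]
[-31.8274828   26.06368503 108.10651084 -77.64716905  20.73787876
   8.18095288] [-0.42072131 -0.0052978  -0.01035498]
```

Firm contact at about 10 N. I ease the grip, then open a little.

```bash
python3 -m crank '[0,0,0,0,0,0,0, 0,0,0,0,0,0,0, 0,0,0,0,0,0,0]' 20
python3 -m crank '[0,0,0,0,0,0,20, 0,0,0,0,0,0,24, 0,0,0,0,0,0,28, 0,0,0,0,0,0,32, 0,0,0,0,0,0,35, 0,0,0,0,0,0,35, 0,0,0,0,0,0,35]'
```

```text
time_s: 18.25
position: [0.4987, -0.2704, 0.1224]
tool_rot: [[0.874, 0.345, 0.343], [0.486, -0.616, -0.62], [-0.002, 0.708, -0.706]]
ft_force: [-1.8, 4.2, 8.9]
grip_width: 0.0142
time_s: 18.95
position: [0.4984, -0.2702, 0.1213]
tool_rot: [[0.874, 0.345, 0.341], [0.486, -0.617, -0.619], [-0.003, 0.707, -0.707]]
ft_force: [0.9, -0.0, -0.6]
grip_width: 0.0298
```

```bash
python3 -m crank '[0,0,0,-0.0034,0.0062,0.0071,35, 0,0,0,-0.0034,0.0062,0.0071,35, 0,0,0,-0.0034,0.0062,0.0071,35, 0,0,0,-0.0034,0.0062,0.0071,35, 0,0,0,-0.007,0.0124,0.0141,35, 0,0,0,-0.007,0.0124,0.0141,35, 0,0,0,-0.007,0.0124,0.0141,35, 0,0,0,-0.007,0.0124,0.0141,35, 0,0,0,-0.007,0.0124,0.0141,35, 0,0,0,-0.02,0.03,0.03,35, 0,0,0,-0.03,0.03,0.02,35, 0,0,0,-0.03,0.03,0.02,35, 0,0,0,-0.03,0.03,0.02,35, 0,0,0,0,0,0,35]'
python3 - <<'E'
from h import *
from rig import *
fs=[]
for n in("side","top"):
    d=get_image(n);c=np.array([.534,-.335,0]);
    o=(proj(d,[.536,-.328,.13])-(60,60)).astype(int);im=cv2.resize(d["frame"][o[1]:o[1]+120,o[0]:o[0]+120],(400,400),interpolation=cv2.INTER_CUBIC)[:,:,::-1].copy()
    for zz,col in((.162,(0,0,255)),(.088,(0,255,0))):
        q=[c+[.038*np.cos(x),.038*np.sin(x),zz] for x in np.linspace(0,2*np.pi,60)]
        cv2.polylines(im,[np.array([(proj(d,x)-o)/.3 for x in q],np.int32)],True,col,1)
    fs.append(im)
cv2.imwrite("pics/p9.png",np.hstack(fs))
E
```

```text
time_s: 20.35
position: [0.3377, -0.0611, 0.3125]
tool_rot: [[0.872, 0.344, 0.347], [0.489, -0.616, -0.618], [0.001, 0.709, -0.706]]
ft_force: [1.1, -0.3, -0.2]
grip_width: 0.0299
```

View pics/p9.png

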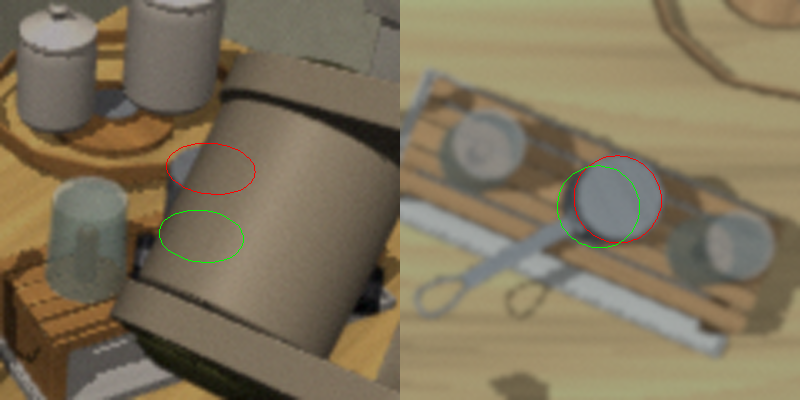

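The pan stands over the peg within a few mm of the overlay, and the glasses are in place. The arm blocks the side view, so I swing it clear and check numerically, since my picture count is used up.

```bash
python3 -m crank '[0,0,0,0,0,0.045,35, 0,0,0,0,0,0.045,35, 0,0,0,0,0,0.045,35, 0,0,-0.07,-0.01,-0.04,0,35, 0,0,-0.07,-0.01,-0.04,0,35, 0,0,-0.07,-0.01,-0.04,0,35, 0,0,-0.07,-0.01,-0.04,0,35, 0,0,-0.07,-0.01,-0.04,0,35, 0,0,-0.07,-0.01,-0.04,0,35, 0,0,-0.07,-0.01,-0.04,0,35, 0,0,-0.07,-0.01,-0.04,0,35, 0,0,0,-0.01,-0.04,0,35, 0,0,0,-0.01,-0.04,0,35, 0,0,0,0,0,0,35, 0,0,0,0,0,0,35]'
cat > chk.py <<'E'
from h import *
from rig import *
from scipy.optimize import least_squares
s=observe();print(s['q'].round(1),s['ft_force'].round(1))
for n in("side","top"):
    d=get_image(n);a=pickle.load(open(f"pics/{n}0.pkl","rb"))["frame"].astype(int);D=np.abs(d["frame"].astype(int)-a).max(2)
    pickle.dump(d,open(f"pics/{n}9.pkl","wb"))
    pts={"glass_short":(.579,-.224,.13),"glass_tall":(.493,-.431,.14),"measure":(.57,.17,.19),"ladle":(.55,.27,.15),"pan":(.534,-.335,.12)}
    for k,p in pts.items():
        u,v=proj(d,p).astype(int);w=D[max(v-12,0):v+13,u-9:u+10];print(n,k,u,v,"changed px frac",(w>40).mean().round(2))
    # pan silhouette: difference contour
    u,v=proj(d,pts["pan"]).astype(int);m=((D>25)*255).astype(np.uint8);m=cv2.morphologyEx(m,cv2.MORPH_OPEN,np.ones((2,2)))
    y,x=np.mgrid[:420,:560];mod=np.zeros((420,560),np.uint8)
    q=[(.534+.038*np.cos(t),-.335+.038*np.sin(t),zz) for zz in(.088,.162) for t in np.linspace(0,6.28,40)]
    cv2.fillConvexPoly(mod,cv2.convexHull(np.array([proj(d,c) for c in q],np.float32)).astype(np.int32),255)
    for yy in range(v-26,v+28,4):
        r=np.where(m[yy,u-45:u+45])[0]+u-45;g=np.where(mod[yy])[0]
        print(yy,"diff",(r.min(),r.max(),len(r)) if len(r) else None,"model",(g.min(),g.max()) if len(g) else None)
E
python3 chk.py
```

```text
time_s: 21.95
position: [0.2386, -0.4652, 0.4435]
tool_rot: [[0.998, -0.037, -0.043], [-0.056, -0.708, -0.704], [-0.004, 0.705, -0.709]]
ft_force: [0.4, 0.1, -0.6]
grip_width: 0.0297
[-67.5   0.5  81.1 -21.3  58.4 -59.8] [ 0.4  0.1 -0.6]
side glass_short 312 168 changed px frac 0.0
side glass_tall 378 145 changed px frac 0.3
side measure 203 231 changed px frac 0.0
side ladle 174 275 changed px frac 0.0
side pan 347 160 changed px frac 0.89
134 diff (np.int64(365), np.int64(390), 25) model None
138 diff (np.int64(364), np.int64(388), 24) model None
142 diff (np.int64(349), np.int64(391), 30) model (np.int64(339), np.int64(356))
146 diff (np.int64(339), np.int64(391), 49) model (np.int64(336), np.int64(361))
150 diff (np.int64(338), np.int64(391), 43) model (np.int64(335), np.int64(362))
154 diff (np.int64(337), np.int64(391), 38) model (np.int64(334), np.int64(361))
158 diff (np.int64(336), np.int64(391), 34) model (np.int64(334), np.int64(361))
162 diff (np.int64(336), np.int64(390), 34) model (np.int64(334), np.int64(360))
166 diff (np.int64(336), np.int64(389), 38) model (np.int64
[... 680 characters left out ...]
 diff (np.int64(371), np.int64(391), 21) model (np.int64(369), np.int64(391))
202 diff (np.int64(367), np.int64(414), 42) model (np.int64(364), np.int64(393))
206 diff (np.int64(365), np.int64(417), 42) model (np.int64(363), np.int64(394))
210 diff (np.int64(366), np.int64(401), 36) model (np.int64(363), np.int64(394))
214 diff (np.int64(364), np.int64(402), 39) model (np.int64(364), np.int64(392))
218 diff (np.int64(357), np.int64(397), 40) model (np.int64(367), np.int64(387))
222 diff (np.int64(349), np.int64(367), 16) model None
226 diff (np.int64(349), np.int64(352), 4) model None
230 diff (np.int64(335), np.int64(370), 20) model None
234 diff (np.int64(336), np.int64(361), 4) model None
```

```bash
python3 -c "
from rig import *;print(close_job())"
```

```text
the job is handed in; nothing more can be done
None
```

I lifted the milk pan off its hook, turned it over, and set it down mouth-down over the middle peg. I then let go, backed the arm away, and handed the job in at about 22 s. No verdict was reported.

- **Lowering:** My first approach over the rack ran joint 6 close to its limit. I raised the pan again, turned it about 29° about the peg (then 2° back) and shifted it 8 mm away from the short glass before lowering. The pan touched down with about 10 N of wrist force, well under the 45 N limit.
- **Pan position:** The final images put the pan's outline within 2–3 pixels (about 4 mm) of where it should stand upright on the deck. The mouth is roughly 7–10 mm from the peg axis, with 30 mm allowed. I saw no visible tilt, but rim flatness was only judged from the outline, not measured directly.
- **Other items:** Both glasses, the ladle and the measuring cup show no change in the top view. The side view agrees for all except the tall glass, where 30% of the pixels changed. I put that down to the arm or its shadow in front of it, but did not confirm it, because I had used all 12 picture views.

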